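# Re-aim the model car on the swivel stand

### The job

The round stand that holds the white model car is clamped at the wrong angle. Loosen its wing knob until the turntable is free, swing the turntable by its upright post until its pointer lines up with the index clip on the rim, then do the knob up again just snug, so that it holds without being cranked down hard, and let go. Never drag the turntable round while it is clamped, and leave the other things on the table where they are.

Things in the scene. Friction and masses are not known exactly. Their poses are not given: they have to be found in the camera images.
- stand: Fixed grey round base of the swivel stand, 310 mm across, 20 mm thick, bolted to the table. Origin on the turntable's upright axis, at table height. The clamp stands at its +y side, the turntable's post and pointer and the index clip are at its -y side.
- head: The moving part: dark steel turntable 260 mm across, its upper face 34 mm over the table, with a white model car (150 x 64 mm, its roof 80 mm over the table), a pointer and an upright round post. Turns about the upright axis through its origin (the same as the stand's), about 1 rad either way from the middle; with the clamp free it drags at about 0.12 N m and stays where it is left. The pointer and the post lie along its own -y axis.
- post_grip (a point): Point on the axis of the upright aluminium post (16 mm in diameter, its top 118 mm over the table), 100 mm over the table and 105 mm from the turntable's axis. Take hold here from above and lead it along the arc.
- pointer_tip (a point): Outer tip of the turntable's pointer, just outboard of the post, 138 mm from the turntable's axis, 34 mm over the table.
- mark (a point): The spot that the pointer's tip must come to, 138 mm from the turntable's axis, right at the inner end of the index clip: a small upright aluminium fin (6 mm wide, 17 mm long radially, its top 36 mm over the table) clipped over the rim of the fixed base. It does not move. Its place along the rim differs from one start to the next.
- clamp: Fixed grey angle bracket of the clamp, 44 mm wide, its top 88 mm over the table, standing on the base's rim and reaching in over the edge of the turntable. It carries the screw, whose sprung shoe presses on the turntable's upper face. Origin at the stand's origin. The clamping force between it and the turntable is 35 to 95 N at the start, 0 when free; snug is 30 to 55 N.
- knob_grip (a point): Centre of the grip of the black wing knob over the bracket, 115 mm over the table, 112 mm from the turntable's axis: a bar 62 mm long (its own x axis), 14 mm thick (its own y), 26 mm tall. It turns about an upright axis, neither rising nor sinking, and stays where it is left. Clockwise seen from above tightens. From the start, 1.35 rad anticlockwise always frees it; its stop is at 1.9 rad.
- clamp_top (a point): Centre of the bracket's upper face on the knob's axis, 88 mm up. Feel of the knob: steady drag of about 0.36 N m, either way (so compare readings taken after equal turns); once the shoe touches, it also pushes the knob back anticlockwise, 0.26 N m more per further radian (80 N of clamping per radian). Snug is 0.14 N m of push-back on top of the free feel, about 0.5 rad past first touch. First touch is 0.5 to 1.2 rad from the start (hidden wear).
- tape_roll: Roll of paper tape lying flat, 92 mm across, 24 mm high; a bystander, to be left alone. Origin: centre of its underside.
- paint_brush: Paint brush lying flat; a bystander, to be left alone. Origin: its middle, underside.
- jar: Small glass jar with a steel lid, 60 mm across, 60 mm high; a bystander, to be left alone. Origin: centre of its underside.
- paint_can: Bare metal paint can, 100 mm across, 120 mm high; a bystander, to be left alone. Origin: centre of its underside.
- paint_bottle: Grey plastic bottle, 50 mm across, 150 mm high; a bystander, to be left alone. Origin: centre of its underside.
- screwdriver: Screwdriver lying flat; a bystander, to be left alone. Origin: its middle, underside.
- spatula: Spatula lying flat; a bystander, to be left alone. Origin: its middle, underside.

How it is judged:
On the way, in this order (a step that is already met when the one before it is completed fails the run):
1. the clamp is loosened: its shoe no longer presses on the turntable (under 4 N) (contact force between clamp and head below 4 N), for 0.2 s.
2. with the clamp still loose (under 4 N), the pointer is swung to within 5 mm of the mark (contact force between clamp and head below 4 N and horizontal distance between pointer_tip and mark below 0.005 m), for 0.2 s.
At the end, for the whole second after the job is handed in: The pointer's tip is within 5 mm (2 degrees) of the mark, the turntable is at rest and clamped with 30 to 55 N, the knob and post are let go, and the bystanders stand where they were (horizontal distance between pointer_tip and mark below 0.005 m and contact force between clamp and head between 30 and 55 N and angular speed of head below 0.05 rad/s); the robot touches nothing.
It fails at once if the clamp is cranked down very hard (over 115 N) (contact force between clamp and head above 115 N).
It fails at once if the turntable is dragged round (over 0.2 rad/s) while clamped (over 15 N) (contact force between clamp and head above 15 N and angular speed of head above 0.2 rad/s).
It fails at once if a bystander is shoved more than 25 mm or, if it stands upright, tipped over (distance of any of tape_roll, paint_brush, jar, paint_can, paint_bottle, screwdriver, spatula from where it was at the start of the episode above 0.025 m or angle between any of tape_roll, jar, paint_can, paint_bottle's own z axis and vertical above 0.5 rad).
It also fails if it takes over 72 s, if anything falls off the work surface, if the arm or the gripper's body presses on something with over 40 N, if the wrist force passes 120 N, or if a joint passes its speed limit or range.

### The arm

A 6-joint arm with a two-finger parallel gripper is mounted at the origin on the work surface. World frame = base frame: x ahead of the robot, y to its left, z up, the work surface at z = 0. Lengths are in m, angles in rad, forces in N, time in s.
With the tool pointing down it reaches from about 0.25 to 0.725 m from the base axis. Payload 4 kg.
Tool frame: the origin (TCP) lies on the centre line of the jaws, within the pads' length; the fingertips stand 14 mm ahead of it and the grasp point (between the pads) lies 5 mm behind it; z points along the fingers, x is the direction in which the jaws open and shut, and the axes are right-handed (so a half turn about z gives the same grasp; the last joint's range is limited). The gripper opens to 85 mm and grips with 20 to 120 N. Pads are 22 mm wide; open, the fingers measure 114 mm over their backs; the gripper's body (76 mm by 85 mm) begins 54 mm behind the grasp point. The pads swing forward as they close: fully open they stand 13 mm farther back than shut.
Start: joints at [1.152, 0.241, 0.005, 1.335, 0, 1.571], TCP at [0.203, 0.457, 0.245] pointing down, gripper open.
Joint ranges: [-2.72, 2.72], [-1.05, 1.87], [-1.09, 1.28], [-1.99, 2.15], [-1.42, 1.44], [-3.14, 3.14]. Speed limits (rad/s): [2.79, 2.79, 3.14, 3.14, 3.14, 3.14].

### API

Orientations are given as a unit quaternion [x, y, z, w].
In Python, from workcell import get_obs, optics, ticket gives the robot as it stands.
- The arm moves only by the shell command python3 -m inch 'ROWS'. ROWS is JSON, a list that holds one entry, the list of rows, each a list of 5 numbers: the finger opening in cm, from 0 to 8.54, then the shift along the tool's x, y, z in cm, then the turn about the tool's z in degrees. In form: [[[fingers, dx, dy, dz, roll], ...]]. A call has exactly 5 rows; each row is the pose to reach, as a shift and turn from the pose measured when the call began, along the tool's axes at that moment; what a row does not reach only later rows make up. A row lasts 1/8 s, in which the tool goes at most 62.5 mm and 10.7 degrees, less where a joint would pass 70% of its speed; a pose out of reach is approached as far as the arm can. A call with a gripper value outside its range is refused whole. The fingers move at their own pace and stop on an object; the grip force is fixed at half the most. Time passes only in rows, so rows that repeat a pose let the fingers close, or fill a call up. It gives the time, the measured TCP pose, the force and the opening at its end, in the units of the state.
- get_obs(): the state, without advancing time (a new reading comes with each control period).
- optics.camera(name): name is "scene" or "top"; returns (picture, depth): 384x512x3 uint8, red, green, blue; 384x512 float32, m along the optical axis (not along the pixel's ray), 0 where there is no reading.
- optics.camera_info(name): a dict with "vfov" (degrees; the focal length in pixels is half the picture's height over the tangent of half this angle, whatever the lens; pixels are square), "cx", "cy" (the principal point, pixels), "R" (3x3) and "t" (3): a world point X has camera coordinates R X + t. Camera axes: x right, y down, z forward; pixel columns grow to the right and rows downward; lengths in m; the calibration is good to about 2 mm. A picture is of the moment at which its call begins. camera_info takes no time and is no camera call.
- ticket.job_done(): hands the job in, once; it reports no verdict.
The state is a dict: "clock": time; "joint_pos": joint angles; "joint_vel": joint speeds; "tau": joint torques, N m; "eef_pos": TCP position; "tool_rot": TCP orientation; "ft_force": force on the tool from outside, world axes, zero at the start; "ft_torque": the same for the moment, N m; "grip_width": finger opening in m.
Only numpy, scipy, OpenCV 4.12 (cv2) and the standard library are available. Lean on these libraries where they do the work, as an engineer would, in place of code of your own. Each camera call takes 0.05 s, during which the arm holds its last target.

## Working session

There is one attempt and no reset: what is moved stays moved. The work goes in short steps, Python scripts to look and compute and a shell command to move; the robot and the scene stay as the last step left them, time stands still between calls to the robot, and variables do not carry over. Pictures are saved under pics/ and viewed, and the job is handed in when it is done.

```bash
ls; mkdir -p pics
python3 - <<'E'
from workcell import get_obs, optics
import cv2,numpy as np
print(get_obs())
for n in("scene","top"):
    im,d=optics.camera(n); print(n,optics.camera_info(n))
    cv2.imwrite(f"pics/{n}0.png",im[:,:,::-1]); np.save(f"pics/{n}0d.npy",d)
E
```

```text
pics
{'clock': 0.0, 'joint_pos': array([ 1.15201496e+00,  2.41429109e-01,  3.73651290e-03,  1.33518171e+00,
       -2.80656520e-06,  1.57081442e+00]), 'joint_vel': array([-7.50372303e-04, -6.38324720e-05, -1.61021140e-03,  6.59231970e-04,
        1.15642305e-03, -1.92685884e-04]), 'tau': array([-3.70344173e-05, -3.72321153e+01,  2.52405632e+01,  1.69349316e-02,
        1.09894568e-04, -3.85706358e-06]), 'eef_pos': array([0.20308449, 0.45625315, 0.24440954]), 'tool_rot': array([ 8.38648450e-01,  5.44672102e-01, -8.70573938e-04,  5.67102247e-04]), 'ft_force': array([-0.2188202 , -0.10529956,  0.00254262]), 'ft_torque': array([ 0.0034979 ,  0.01340082, -0.0595939 ]), 'grip_width': 0.0853158369162419}
scene {'vfov': 44.464161970671434, 'cx': 255.1499491128053, 'cy': 190.5195098615639, 'R': array([[ 0.8866541 ,  0.46243208,  0.00104233],
       [ 0.37601409, -0.71964299, -0.58371857],
       [-0.26918009,  0.51794839, -0.81195538]]), 't': array([-0.56601563, -0.13749367,  1.31707883])}
top {'vfov': 52.643689149185846, 'cx': 256.93726670846337, 'cy': 192.84296530747724, 'R': array([[ 1.68335976e-02, -9.99858048e-01,  7.16891893e-04],
       [-9.97966817e-01, -1.68458298e-02, -6.14690977e-02],
       [ 6.14724487e-02,  3.19311733e-04, -9.98108730e-01]]), 't': array([0.05124238, 0.5770489 , 0.95293213])}
```

View pics/scene0.png

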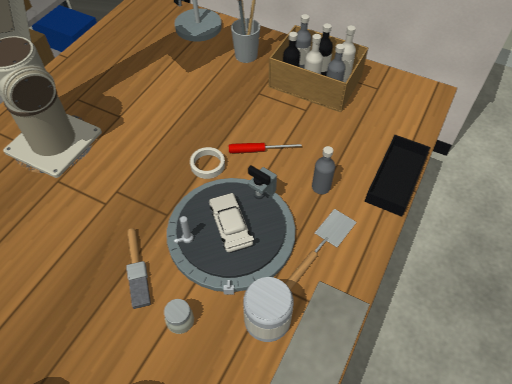

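View pics/top0.png

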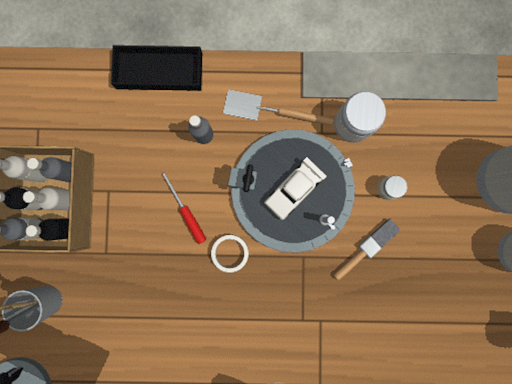

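```bash
cat > h.py <<'E'
import numpy as np
from workcell import get_obs, optics
def cam(n):
    c=optics.camera_info(n); f=192/np.tan(np.radians(c["vfov"])/2); return f,c["cx"],c["cy"],np.array(c["R"]),np.array(c["t"])
def ray(n,u,v,z):
    f,cx,cy,R,t=cam(n); o=-R.T@t; d=R.T@np.array([(u-cx)/f,(v-cy)/f,1]); return o+d*(z-o[2])/d[2]
def proj(n,X):
    f,cx,cy,R,t=cam(n); p=R@np.asarray(X)+t; return np.array([cx+f*p[0]/p[2],cy+f*p[1]/p[2]])
def cloud(n,d):
    f,cx,cy,R,t=cam(n); v,u=np.mgrid[:384,:512]; P=np.stack([(u-cx)/f*d,(v-cy)/f*d,d],-1); return (P-t)@R
E
python3 - <<'E'
import cv2,numpy as np
im=cv2.imread("pics/top0.png")
cv2.imwrite("pics/top0z.png",cv2.resize(im[120:260,220:400],None,fx=4.4,fy=4.2,interpolation=cv2.INTER_CUBIC)[:590])
im=cv2.imread("pics/scene0.png")
cv2.imwrite("pics/scene0z.png",cv2.resize(im[155:300,155:305],None,fx=4,fy=4,interpolation=cv2.INTER_CUBIC))
E
```

```text
(no output)
```

View pics/top0z.png

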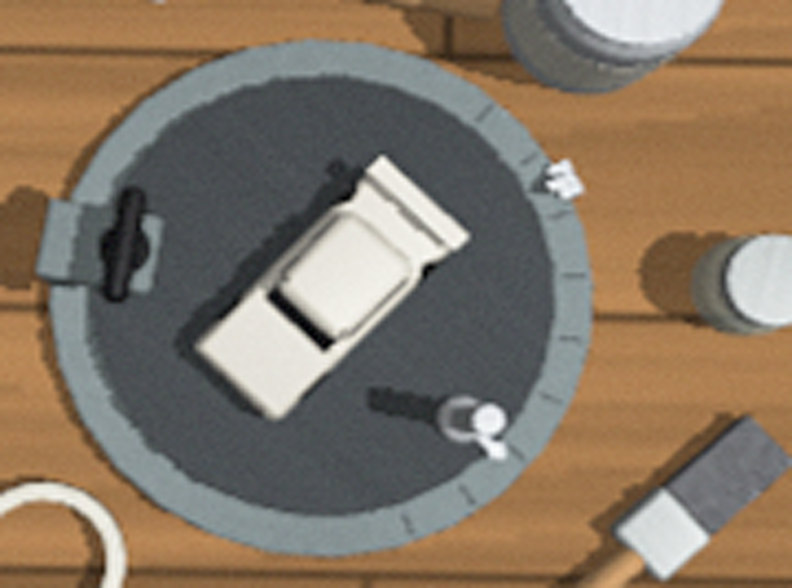

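View pics/scene0z.png

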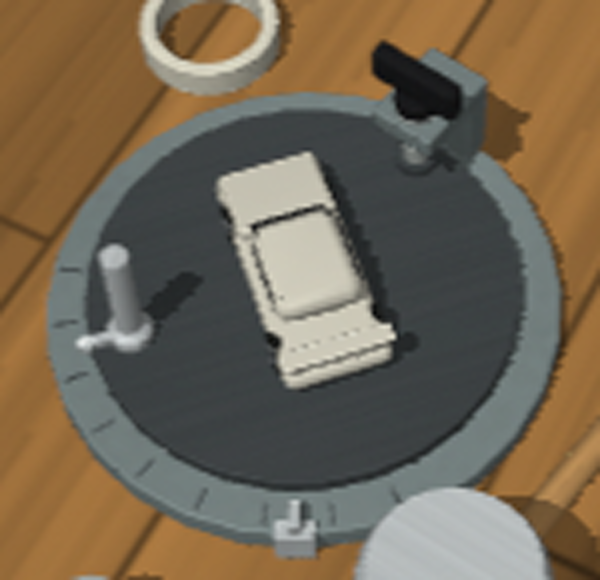

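Run:
```python
from h import *
import cv2
from scipy.optimize import least_squares
def circ(P):
    r=least_squares(lambda p:np.hypot(P[:,0]-p[0],P[:,1]-p[1])-p[2],[P[:,0].mean(),P[:,1].mean(),.14],loss='soft_l1',f_scale=.002); return r.x
for n,c0 in(("top",(293,190)),("scene",(231,231))):
    im=cv2.imread(f"pics/{n}0.png"); d=np.load(f"pics/{n}0d.npy"); C=cloud(n,d)
    hsv=cv2.cvtColor(im,cv2.COLOR_BGR2HSV)
    wood=((hsv[...,0]<25)&(hsv[...,1]>90)).astype(np.uint8)
    vv,uu=np.mgrid[:384,:512]
    m=((1-wood)*(np.hypot(uu-c0[0],vv-c0[1])<85)).astype(np.uint8)
    m=cv2.morphologyEx(m,cv2.MORPH_OPEN,np.ones((5,5)))
    k,l,s,ce=cv2.connectedComponentsWithStats(m); b=(l==l[c0[1],c0[0]]).astype(np.uint8)
    ct=max(cv2.findContours(b,0,1)[0],key=cv2.contourArea)[:,0]
    P=np.array([ray(n,u,v,.02) for u,v in ct])
    print(n,"outer",circ(P))
    g=cv2.cvtColor(im,cv2.COLOR_BGR2GRAY); dk=((g<95)&(hsv[...,1]<90)&(b>0)).astype(np.uint8)
    dk=cv2.morphologyEx(dk,cv2.MORPH_CLOSE,np.ones((3,3)))
    ct=max(cv2.findContours(dk,0,1)[0],key=cv2.contourArea)[:,0]
    P=np.array([ray(n,u,v,.034) for u,v in cv2.convexHull(ct)[:,0]]) ; print("disc",circ(P))
    # depth by height
    ctr=circ(P)[:2]
    near=np.hypot(C[...,0]-ctr[0],C[...,1]-ctr[1])<.17
    print("disc z",np.median(C[...,2][dk>0]))
    for nm,lo,hi in(("knob",.105,.135),("post",.108,.125),("bracket",.083,.095)):
        q=near&(C[...,2]>lo)&(C[...,2]<hi)
        k,l,s,ce=cv2.connectedComponentsWithStats(q.astype(np.uint8))
        for i in range(1,k):
            if s[i,4]>5: Q=C[l==i]; print(nm,s[i,4],ce[i],Q.mean(0),(Q.min(0)+Q.max(0))/2,np.ptp(Q,axis=0))
```

```text
top outer [ 0.58477573 -0.02764178  0.15384929]
disc [ 0.58484029 -0.0261519   0.12952565]
disc z 0.034476075976826864
knob 186 [247.34408602 177.53763441] [0.6032652  0.08286159 0.12565965] [0.60354944 0.0824817  0.11841091] [0.06056565 0.02392889 0.02678937]
knob 45 [329.71111111 219.13333333] [ 0.51385666 -0.1026938   0.11721105] [ 0.51412069 -0.10287058  0.11353347] [0.01351977 0.01425754 0.01617947]
post 6 [245.5        190.66666667] [0.57429545 0.08660879 0.11935186] [0.57479647 0.08663388 0.11860716] [0.00305971 0.01086492 0.0113787 ]
post 44 [329.79545455 219.11363636] [ 0.51390523 -0.10283419  0.11747849] [ 0.51412069 -0.10287058  0.11528389] [0.01351977 0.01425754 0.01267863]
bracket 273 [235.88278388 176.73626374] [0.60847522 0.11052319 0.08806991] [0.60809778 0.10916727 0.0879155 ] [0.04695405 0.03938934 0.00940041]
bracket 64 [252.765625 180.265625] [0.60091133 0.07112459 0.08790002] [0.60163597 0.07174239 0.08751001] [0.04227484 0.01569873 0.00808331]
scene outer [ 0.59276682 -0.0295892   0.15832138]
disc [ 0.5882051  -0.02832978  0.13208188]
disc z 0.03411171112507901

[... 160 characters left out ...]
667 220.22807018] [ 0.51643194 -0.10533859  0.11541358] [ 0.51548029 -0.10451406  0.11291693] [0.01690008 0.01593696 0.01530944]
post 109 [259.33027523 176.74311927] [0.60912519 0.07673095 0.11744491] [0.60616189 0.07805496 0.11678032] [0.06011078 0.01459636 0.0163725 ]
post 55 [183.61818182 220.09090909] [ 0.51629566 -0.10524714  0.11575115] [ 0.51548029 -0.1042944   0.11456191] [0.01690008 0.01549763 0.01201946]
bracket 208 [263.08653846 179.87980769] [0.61137315 0.09302656 0.08770941] [0.60826919 0.09561613 0.0888943 ] [0.05167584 0.06646398 0.0115332 ]
bracket 20 [185.5  227.85] [ 0.51918612 -0.10800511  0.08923713] [ 0.51708575 -0.10652934  0.08878295] [0.0121186  0.01047242 0.01127627]
```

Run:
```python
from h import *
import cv2
c=np.array([.586,-.0275])
for n,u,v in(("top",220+547/4.4,120+182/4.2),("top",220+563/4.4,120+176/4.2),("scene",155+295/4,155+503/4),("scene",155+294/4,155+520/4)):
    p=ray(n,u,v,.036); e=p[:2]-c; print(n,p,np.hypot(*e),np.degrees(np.arctan2(e[1],e[0])))
for n,u,v in(("top",220+500/4.4,120+456/4.2),("scene",155+82/4,155+343/4)):
    p=ray(n,u,v,.034); e=p[:2]-c; print(n,"tip",p,np.hypot(*e),np.degrees(np.arctan2(e[1],e[0])))
for n in("top","scene"):
    d=np.load(f"pics/{n}0d.npy"); C=cloud(n,d)
    q=(np.hypot(C[...,0]-.604,C[...,1]-.082)<.045)&(C[...,2]>.122)&(C[...,2]<.135)
    P=C[q][:,:2]; r=cv2.minAreaRect(P.astype(np.float32)*1000); w,V=np.linalg.eigh(np.cov(P.T)); print(n,q.sum(),r,np.degrees(np.arctan2(V[1,1],V[0,1])),P.mean(0))
from scipy.spatial.transform import Rotation as R
o=get_obs(); print(R.from_quat(o["tool_rot"]).as_matrix().round(3))
```

```text
top [ 0.6515071  -0.15325014  0.036     ] 0.14178955807270138 -62.48361225237961
top [ 0.655206   -0.16220834  0.036     ] 0.15144572685535906 -62.80830685470119
scene [ 0.65340278 -0.15432924  0.036     ] 0.14362726144190538 -62.01180835740899
scene [ 0.65785703 -0.16333791  0.036     ] 0.15367293049806757 -62.12156365258895
top tip [ 0.49074002 -0.12805811  0.034     ] 0.13851496648661027 -133.4501604995896
scene tip [ 0.49355986 -0.12314008  0.034     ] 0.13301204798301197 -134.02527895038858
top 169 ((603.6796875, 83.32145690917969), (13.919102668762207, 61.398902893066406), 80.29646301269531) 170.28283582869287 [0.60357857 0.08311198]
scene 135 ((605.7783203125, 81.15806579589844), (14.24689769744873, 60.386077880859375), 79.28294372558594) 170.4482754212657 [0.60619799 0.08095331]
[[ 0.407  0.914 -0.001]
 [ 0.914 -0.407 -0.002]
 [-0.002  0.    -1.   ]]
```

```bash
cat >> h.py <<'E'
from scipy.spatial.transform import Rotation as Ro
def go(p,ang=None):
    o=get_obs(); M=Ro.from_quat(o["tool_rot"]).as_matrix(); s=(M.T@(np.asarray(p)-o["eef_pos"]))*100
    a=np.degrees(np.arctan2(M[1,0],M[0,0])); r=0 if ang is None else -((ang-a+180)%360-180)
    print("t",o["clock"].round(2),"eef",o["eef_pos"].round(4),"xang",a.round(1),"SHIFT",s.round(2),"roll",round(r,1)); st(o)
def st(o=None):
    o=o or get_obs(); print("j",np.round(o["joint_pos"],2),"F",np.round(o["ft_force"],1),"T",np.round(o["ft_torque"],3),"w",round(o["grip_width"],4))
E
python3 -m inch '[[[4.5,-17.8,52,0,-14],[4.5,-17.8,52,0,-14],[4.5,-17.8,52,0,-14],[4.5,-17.8,52,0,-14],[4.5,-17.8,52,0,-14]]]'; python3 -c "
from h import *
go([.605,.082,.18],80.3)"
```

```text
clock: 0.72
eef_pos: [0.4281, 0.2471, 0.2448]
tool_rot: [0.766, 0.643, -0.001, 0.0]
ft_force: [0.2, 0.8, -0.1]
grip_width: 0.0452Traceback (most recent call last):
  File "<string>", line 3, in <module>
    go([.605,.082,.18],80.3)
    ~~^^^^^^^^^^^^^^^^^^^^^^
  File "h.py", line 15, in go
    print("t",o["clock"].round(2),"eef",o["eef_pos"].round(4),"xang",a.round(1),"SHIFT",s.round(2),"roll",round(r,1)); st(o)
              ^^^^^^^^^^^^^^^^
AttributeError: 'float' object has no attribute 'round'
```

```bash
sed -i 's/o\["clock"\].round(2)/round(o["clock"],2)/' h.py; python3 -c "
from h import *
go([.605,.082,.18],80.3)"
```

```text
t 0.72 eef [0.4281 0.2471 0.2448] xang 80.0 SHIFT [-13.18  20.29   6.48] roll -0.3
j [ 0.52  0.23 -0.01  1.33 -0.    0.7 ] F [ 0.2  0.8 -0.1] T [ 0.018 -0.053  0.033] w 0.0452
```

```bash
python3 -m inch '[[[4.5,-13.2,20.3,2,0],[4.5,-13.2,20.3,4,0],[4.5,-13.2,20.3,6.5,0],[4.5,-13.2,20.3,6.5,0],[4.5,-13.2,20.3,6.5,0]]]'
python3 - <<'E'
from h import *
import cv2
go([.605,.082,.112],80.3)
im,d=optics.camera("scene"); cv2.imwrite("pics/s1.png",cv2.resize(im[100:300,150:400,::-1],None,fx=3,fy=3))
E
```

```text
clock: 1.35
eef_pos: [0.6055, 0.0784, 0.1758]
tool_rot: [0.768, 0.641, -0.004, -0.001]
ft_force: [-0.8, 0.3, -0.4]
grip_width: 0.045
t 1.35 eef [0.6055 0.0784 0.1758] xang 79.7 SHIFT [ 0.38 -0.07  6.38] roll -0.6
j [ 0.13  0.5   0.2   1.28 -0.    0.31] F [-0.8  0.3 -0.4] T [ 0.022  0.014 -0.009] w 0.045
```

View pics/s1.png

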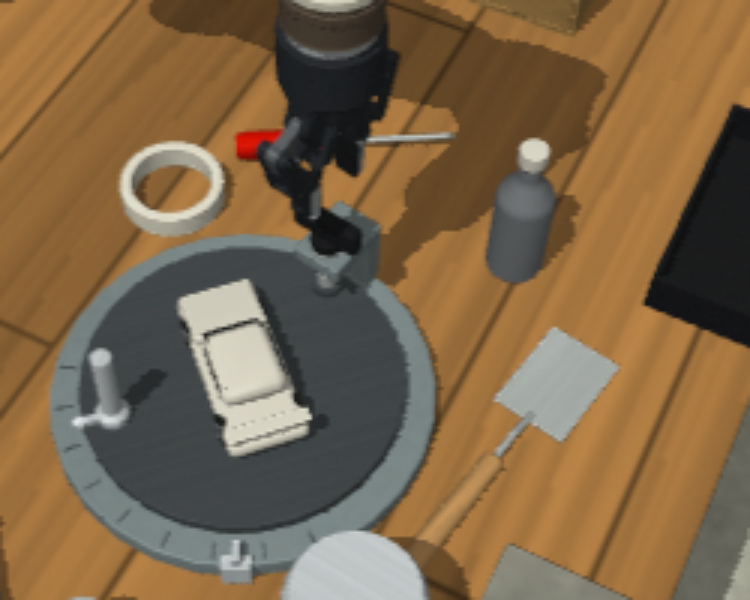

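The gripper hangs over the knob (around 325,210 in this crop), and the bottle and tape are well clear. I'm descending now.

```bash
python3 -m inch '[[[4.5,0.4,0,0,-0.5],[4.5,0.4,0,2,-0.5],[4.5,0.4,0,4.5,-0.5],[4.5,0.4,0,6.4,-0.5],[4.5,0.4,0,6.4,-0.5]]]'; python3 -c "
from h import *
go([.605,.082,.112],80.3)"
```

```text
clock: 2.02
eef_pos: [0.6036, 0.0851, 0.1124]
tool_rot: [0.763, 0.646, -0.004, -0.002]
ft_force: [0.4, -0.1, 1.1]
grip_width: 0.0451
t 2.02 eef [0.6036 0.0851 0.1124] xang 80.5 SHIFT [-0.28  0.19  0.04] roll 0.2
j [ 0.14  0.54  0.1   1.14 -0.    0.31] F [ 0.4 -0.1  1.1] T [-0.011  0.014 -0.032] w 0.0451
```

```bash
python3 -m inch '[[[4,-0.2,0.2,0,0],[3,-0.2,0.2,0,0],[1.8,-0.2,0.2,0,0],[0.6,-0.2,0.2,0,0],[0.6,-0.2,0.2,0,0]]]'; python3 -c "
from h import *
go([.605,.082,.112],80.3)"
```

```text
clock: 2.65
eef_pos: [0.6058, 0.0822, 0.1144]
tool_rot: [0.764, 0.646, -0.003, -0.001]
ft_force: [-1.8, -1.8, 5.5]
grip_width: 0.0235
t 2.65 eef [0.6058 0.0822 0.1144] xang 80.4 SHIFT [-0.03 -0.08  0.24] roll 0.1
j [ 0.14  0.54  0.11  1.14 -0.    0.3 ] F [-1.8 -1.8  5.5] T [-0.479  0.479  0.043] w 0.0235
```

```bash
python3 -m inch '[[[0.6,0,0,0,0],[0.6,0,0,0,0],[0.6,0,0,0,0],[0.6,0,0,0,0],[0.6,0,0,0,0]]]'
python3 - <<'E'
from h import *
import cv2
go([.605,.082,.112],80.3)
im,d=optics.camera("scene"); cv2.imwrite("pics/s2.png",cv2.resize(im[130:230,200:320,::-1],None,fx=6,fy=6,interpolation=cv2.INTER_CUBIC))
E
```

```text
clock: 3.28
eef_pos: [0.6058, 0.0822, 0.1145]
tool_rot: [0.764, 0.646, -0.003, -0.001]
ft_force: [-0.7, -1.5, 0.2]
grip_width: 0.0235
t 3.27 eef [0.6058 0.0822 0.1145] xang 80.4 SHIFT [-0.03 -0.07  0.25] roll 0.1
j [ 0.14  0.54  0.11  1.14 -0.    0.3 ] F [-0.7 -1.5  0.2] T [-0.166  0.239 -0.037] w 0.0235
```

View pics/s2.png

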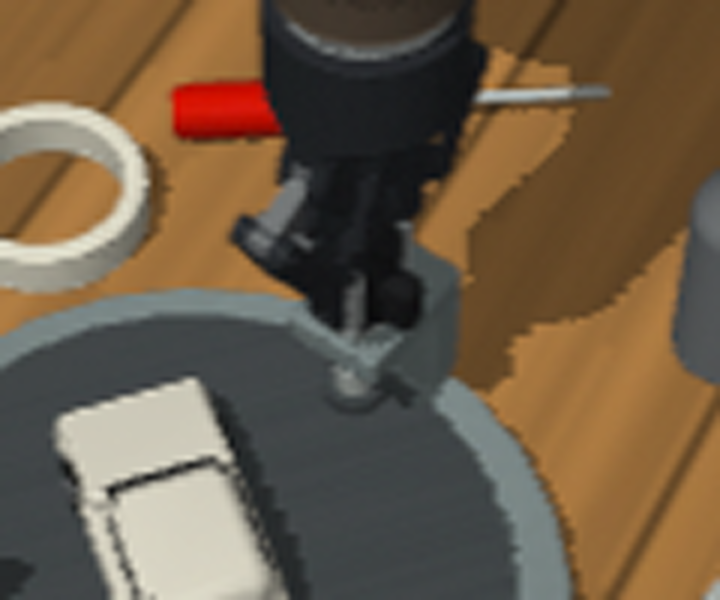

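The opening stopped at 23.5 mm, not the bar's 14 mm, so the fingertips seem to be on the round hub below the bar. I'll regrip higher.

```bash
python3 -m inch '[[[4,0,0,0,0],[4,0,0,0,0],[4,0,0,-0.6,0],[4,0,0,-0.6,0],[1.5,0,0,-0.6,0]]]';python3 -m inch '[[[0.6,0,0,0,0],[0.6,0,0,0,0],[0.6,0,0,0,0],[0.6,0,0,0,0],[0.6,0,0,0,0]]]'
python3 - <<'E'
from h import *
go([.605,.082,.120],80.3)
E
```

```text
clock: 3.95
eef_pos: [0.606, 0.0823, 0.1208]
tool_rot: [0.764, 0.646, -0.003, -0.001]
ft_force: [-0.0, 0.5, -0.7]
grip_width: 0.0229
clock: 4.58
eef_pos: [0.6059, 0.0822, 0.1209]
tool_rot: [0.764, 0.646, -0.003, -0.0]
ft_force: [-1.5, -2.2, 3.3]
grip_width: 0.0129
t 4.58 eef [0.6059 0.0822 0.1209] xang 80.4 SHIFT [-0.03 -0.09  0.09] roll 0.1
j [ 0.14  0.54  0.12  1.16 -0.    0.3 ] F [-1.5 -2.2  3.3] T [-0.079  0.258  0.067] w 0.0129
```

```bash
python3 -m inch '[[[0.6,0,0,0,-2],[0.6,0,0,0,-4],[0.6,0,0,0,-6],[0.6,0,0,0,-8],[0.6,0,0,0,-8]]]' >/dev/null;python3 -c "
from h import *
go([.605,.082,.120])"
python3 -m inch '[[[0.6,0,0,0,-2],[0.6,0,0,0,-4],[0.6,0,0,0,-6],[0.6,0,0,0,-8],[0.6,0,0,0,-8]]]' >/dev/null;python3 -c "
from h import *
go([.605,.082,.120])"
python3 -m inch '[[[0.6,0,0,0,-2],[0.6,0,0,0,-4],[0.6,0,0,0,-6],[0.6,0,0,0,-8],[0.6,0,0,0,-8]]]' >/dev/null;python3 -c "
from h import *
go([.605,.082,.120])"
```

```text
t 5.2 eef [0.606  0.0825 0.1209] xang 88.5 SHIFT [-0.05 -0.09  0.09] roll 0
j [ 0.14  0.54  0.12  1.16 -0.    0.16] F [0.3 0.5 2.2] T [0.261 0.223 0.26 ] w 0.0124
t 5.83 eef [0.6059 0.0828 0.1209] xang 96.6 SHIFT [-0.07 -0.1   0.09] roll 0
j [ 0.14  0.54  0.12  1.16 -0.    0.02] F [-2.   1.6  1.1] T [0.444 0.204 0.124] w 0.0129
t 6.45 eef [0.6059 0.0831 0.1209] xang 104.7 SHIFT [-0.09 -0.11  0.09] roll 0
j [ 0.14  0.54  0.12  1.16 -0.   -0.12] F [-2.4  3.6  1.5] T [0.678 0.215 0.171] w 0.0127
```

```bash
sed -i 's/print("j",/print("tau",np.round(o["tau"],2),"j",/' h.py
python3 -m inch '[[[0.6,0,0,0,-2],[0.6,0,0,0,-4],[0.6,0,0,0,-6],[0.6,0,0,0,-8],[0.6,0,0,0,-10]]]' >/dev/null;python3 -c "
from h import *
go([.605,.082,.120])"
python3 -m inch '[[[0.6,0,0,0,-2],[0.6,0,0,0,-4],[0.6,0,0,0,-6],[0.6,0,0,0,-8],[0.6,0,0,0,-10]]]' >/dev/null;python3 -c "
from h import *
go([.605,.082,.120])"
python3 -c "
from h import *
import cv2
im,d=optics.camera('scene'); cv2.imwrite('pics/s3.png',cv2.resize(im[130:300,160:320,::-1],None,fx=3.5,fy=3.5,interpolation=cv2.INTER_CUBIC))"
```

```text
t 7.08 eef [0.6057 0.0835 0.1209] xang 114.9 SHIFT [-0.1  -0.13  0.09] roll 0
tau [ -2.87 -48.47  23.68  -0.33  -1.43  -0.14] j [ 0.14  0.54  0.12  1.16 -0.   -0.3 ] F [-2.6  5.4  1.6] T [ 0.94   0.318 -0.331] w 0.0128
t 7.7 eef [0.6055 0.0839 0.1209] xang 125.0 SHIFT [-0.12 -0.15  0.09] roll 0
tau [ -3.14 -48.35  23.77  -0.43  -1.49  -0.16] j [ 0.14  0.54  0.12  1.16  0.   -0.47] F [-1.5  5.2  2.3] T [ 0.957  0.311 -0.388] w 0.0125
```

View pics/s3.png

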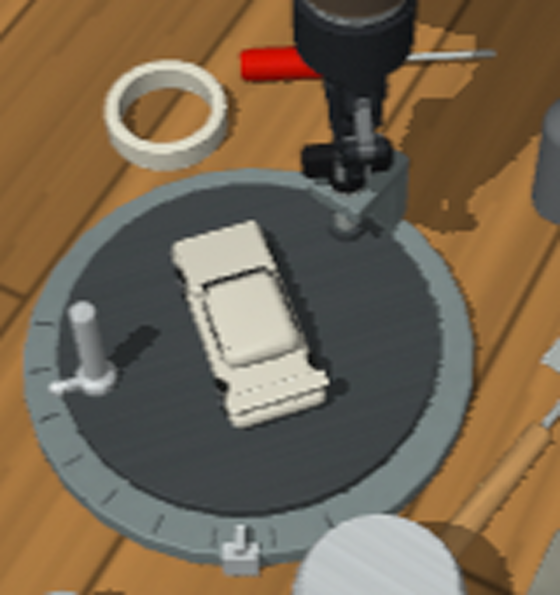

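```bash
python3 -m inch '[[[0.6,0,0,0,-2],[0.6,0,0,0,-4],[0.6,0,0,0,-6],[0.6,0,0,0,-8],[0.6,0,0,0,-10]]]' >/dev/null;python3 -c "
from h import *
go([.605,.082,.120])"
python3 -m inch '[[[0.6,0,0,0,-2],[0.6,0,0,0,-4],[0.6,0,0,0,-6],[0.6,0,0,0,-8],[0.6,0,0,0,-10]]]' >/dev/null;python3 -c "
from h import *
go([.605,.082,.120])"
python3 -m inch '[[[0.6,0,0,0,-2],[0.6,0,0,0,-4],[0.6,0,0,0,-6],[0.6,0,0,0,-8],[0.6,0,0,0,-10]]]' >/dev/null;python3 -c "
from h import *
go([.605,.082,.120])"
python3 -m inch '[[[0.6,0,0,0,-2],[0.6,0,0,0,-4],[0.6,0,0,0,-6],[0.6,0,0,0,-8],[0.6,0,0,0,-10]]]' >/dev/null;python3 -c "
from h import *
go([.605,.082,.120])"
```

```text
t 8.38 eef [0.6053 0.0842 0.1209] xang 135.2 SHIFT [-0.14 -0.18  0.09] roll 0
tau [ -3.18 -48.24  23.85  -0.5   -1.45  -0.16] j [ 0.14  0.54  0.12  1.16  0.   -0.65] F [-3.   5.5  2. ] T [ 0.886  0.375 -0.356] w 0.0125
t 9.0 eef [0.605  0.0845 0.1209] xang 145.4 SHIFT [-0.15 -0.2   0.09] roll 0
tau [ -3.19 -48.14  23.92  -0.56  -1.41  -0.16] j [ 0.14  0.54  0.12  1.16  0.   -0.83] F [-2.2  6.   2.1] T [ 0.86   0.326 -0.351] w 0.0125
t 9.62 eef [0.6046 0.0847 0.1209] xang 155.5 SHIFT [-0.15 -0.23  0.09] roll 0
tau [ -3.13 -48.05  23.98  -0.6   -1.35  -0.16] j [ 0.14  0.54  0.12  1.16  0.   -1.  ] F [-3.3  4.7  1.4] T [ 0.867  0.294 -0.426] w 0.0129
t 10.25 eef [0.6042 0.0849 0.1209] xang 165.6 SHIFT [-0.15 -0.26  0.09] roll 0
tau [ -3.03 -47.96  24.04  -0.63  -1.3   -0.16] j [ 0.14  0.54  0.12  1.16  0.   -1.18] F [-3.4  5.4  2. ] T [ 0.767  0.232 -0.374] w 0.013
```

```bash
python3 -m inch '[[[3,0,0,0,0],[3,0,0,0,0],[3.5,0,0,0,0],[3.5,0,0,-4,0],[3.5,0,0,-8,0]]]'
python3 - <<'E'
from h import *
import cv2
go([.515,-.104,.18],137)
for n,u,v in(("top",362,112),("top",397,186)): print(ray(n,u,v,.12),ray(n,u,v,.06))
im,d=optics.camera("top"); C=cloud("top",d)
q=(C[...,2]>.11)&(C[...,2]<.13)&(abs(C[...,0]-.73)<.1)&(abs(C[...,1]+.15)<.12); k,l,s,ce=cv2.connectedComponentsWithStats(q.astype(np.uint8))
for i in range(1,k):
    if s[i,4]>50: print(s[i],C[l==i].mean(0),np.ptp(C[l==i],axis=0))
E
```

```text
clock: 10.88
eef_pos: [0.6046, 0.0843, 0.2012]
tool_rot: [0.125, 0.992, -0.001, -0.005]
ft_force: [0.4, 0.2, 0.3]
grip_width: 0.0353
t 10.88 eef [0.6046 0.0843 0.2012] xang 165.6 SHIFT [  3.98 -20.46   2.21] roll 28.6
tau [-1.000e-02 -4.771e+01  2.303e+01 -6.500e-01  0.000e+00  0.000e+00] j [ 0.14  0.49  0.25  1.34  0.   -1.18] F [0.4 0.2 0.3] T [ 0.014 -0.038 -0.019] w 0.0353
[ 0.75737766 -0.17407439  0.12      ] [ 0.77406035 -0.19032658  0.06      ]
[ 0.59045529 -0.25251174  0.12      ] [ 0.59558045 -0.27419486  0.06      ]
[ 343   91   42   42 1345] [ 0.75841773 -0.17857288  0.11963759] [0.09598627 0.09153484 0.01538802]
```

```bash
python3 -m inch '[[[3.5,1,-6,0,8],[3.5,2,-12,0,16],[3.5,3,-18,0,24],[3.5,4,-20.5,1,28.6],[3.5,4,-20.5,2,28.6]]]'
python3 - <<'E'
from h import *
import cv2
go([.515,-.104,.096],137)
im,d=optics.camera("scene"); cv2.imwrite("pics/s4.png",cv2.resize(im[100:300,120:320,::-1],None,fx=3,fy=3))
E
```

```text
clock: 11.55
eef_pos: [0.5171, -0.1059, 0.1879]
tool_rot: [0.368, 0.93, 0.001, 0.0]
ft_force: [0.1, 0.2, -0.8]
grip_width: 0.0351
t 11.55 eef [ 0.5171 -0.1059  0.1879] xang 136.8 SHIFT [ 0.28 -0.02  9.19] roll -0.2
tau [ -1.04 -41.18  24.43   0.38  -0.15   0.06] j [-0.2   0.33 -0.03  1.21  0.   -1.02] F [ 0.1  0.2 -0.8] T [-0.038 -0.005 -0.007] w 0.0351
```

View pics/s4.png

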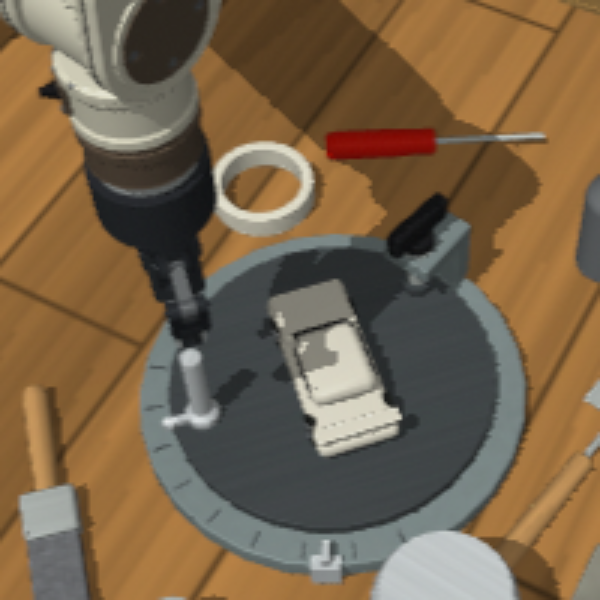

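The bar has turned and the fingers sit just above the post top (190,355), so I'll descend and grip.

```bash
python3 -m inch '[[[3.5,0.2,0,1,0],[3.5,0.2,0,3.5,0],[3.5,0.2,0,6.5,0],[3.5,0.2,0,9.2,0],[3.5,0.2,0,9.2,0]]]';python3 -m inch '[[[2.5,0,0,0,0],[0.8,0,0,0,0],[0.8,0,0,0,0],[0.8,0,0,0,0],[0.8,0,0,0,0]]]'
python3 - <<'E'
from h import *
import cv2
go([.515,-.104,.096],137)
E
```

```text
clock: 12.22
eef_pos: [0.5138, -0.1015, 0.0917]
tool_rot: [0.366, 0.931, 0.0, -0.004]
ft_force: [-0.3, 1.0, 1.1]
grip_width: 0.0349
clock: 12.85
eef_pos: [0.5149, -0.1012, 0.0927]
tool_rot: [0.365, 0.931, 0.001, -0.002]
ft_force: [1.7, 4.2, 3.0]
grip_width: 0.0147
t 12.85 eef [ 0.5149 -0.1012  0.0927] xang 137.1 SHIFT [-0.2  -0.2  -0.33] roll 0.1
tau [ -2.02 -39.79  20.07   0.57  -0.88   0.04] j [-0.2   0.41 -0.18  0.99  0.   -1.02] F [1.7 4.2 3. ] T [ 0.484 -0.524  0.003] w 0.0147
```

```bash
cat >> h.py <<'E'
def arc(c,degs):
    o=get_obs(); M=Ro.from_quat(o["tool_rot"]).as_matrix(); rel=np.r_[o["eef_pos"][:2]-np.asarray(c),0]
    print("rel",rel,np.hypot(rel[0],rel[1]),np.degrees(np.arctan2(rel[1],rel[0])))
    for a in degs:
        s=M.T@(Ro.from_euler('z',a,degrees=True).as_matrix()@rel-rel)*100; print(a,s.round(2))
E
python3 -c "
from h import *
arc([.586,-.0275],[5,10,15,20,24])"
```

```text
rel [-0.07110077 -0.07368499  0.        ] 0.10239529460633225 -133.97746116033932
5 [-0.89  0.02 -0.  ]
10 [-1.78  0.12 -0.01]
15 [-2.66  0.3  -0.01]
20 [-3.51  0.55 -0.02]
24 [-4.18  0.8  -0.02]
```

```bash
python3 -m inch '[[[0.8,-0.9,0,0,-5],[0.8,-1.8,0.1,0,-10],[0.8,-2.7,0.3,0,-15],[0.8,-3.5,0.55,0,-20],[0.8,-4.2,0.8,0,-24]]]'; python3 -c "
from h import *
arc([.586,-.0275],[5,10,15,20,24]);st()"
```

```text
clock: 13.48
eef_pos: [0.5511, -0.1234, 0.0927]
tool_rot: [0.163, 0.987, 0.002, -0.002]
ft_force: [-0.7, 4.4, 2.5]
grip_width: 0.0145
rel [-0.03486567 -0.09588923  0.        ] 0.10203116591846587 -109.98144887713
5 [-0.89  0.02 -0.  ]
10 [-1.77  0.12 -0.01]
15 [-2.65  0.29 -0.01]
20 [-3.5   0.54 -0.02]
24 [-4.17  0.79 -0.02]
tau [ -2.56 -44.26  21.65  -0.29  -1.09   0.5 ] j [-0.22  0.48 -0.06  1.03  0.   -1.47] F [-0.7  4.4  2.5] T [ 0.719 -0.179  0.009] w 0.0145
```

Moving smoothly with low forces. Two more arcs; I'll stop short and measure before the last correction.

```bash
python3 -m inch '[[[0.8,-0.9,0,0,-5],[0.8,-1.8,0.1,0,-10],[0.8,-2.7,0.3,0,-15],[0.8,-3.5,0.55,0,-20],[0.8,-4.2,0.8,0,-24]]]'; python3 -m inch '[[[0.8,-0.9,0,0,-5],[0.8,-1.8,0.1,0,-10],[0.8,-2.7,0.3,0,-15],[0.8,-3.3,0.45,0,-19],[0.8,-3.3,0.45,0,-19]]]'
python3 - <<'E'
from h import *
import cv2
arc([.586,-.0275],[2,4,6]);st()
for n,(a,b,c,d) in (("scene",(200,310,175,285)),("top",(120,240,280,400))):
    im,_=optics.camera(n); cv2.imwrite(f"pics/{n}5.png",cv2.resize(im[a:b,c:d,::-1],None,fx=5,fy=5,interpolation=cv2.INTER_CUBIC)); cv2.imwrite(f"pics/{n}5f.png",im[:,:,::-1])
E
```

```text
clock: 14.1
eef_pos: [0.593, -0.1288, 0.0927]
tool_rot: [-0.047, 0.999, 0.003, -0.003]
ft_force: [-2.7, 3.9, 4.5]
grip_width: 0.0144
clock: 14.72
eef_pos: [0.6254, -0.1206, 0.0928]
tool_rot: [-0.212, 0.977, 0.004, -0.002]
ft_force: [-0.7, 4.1, 2.2]
grip_width: 0.0144
rel [ 0.03937312 -0.09311743  0.        ] 0.10109944357873679 -67.07975585353712
2 [-0.35 -0.   -0.  ]
4 [-0.71  0.01 -0.  ]
6 [-1.06  0.03 -0.  ]
tau [ -2.32 -50.25  23.16  -0.21  -0.82  -0.13] j [-0.19  0.61  0.17  1.13  0.01 -2.19] F [-0.7  4.1  2.2] T [ 0.442 -0.104 -0.048] w 0.0144
```

View pics/scene5.png

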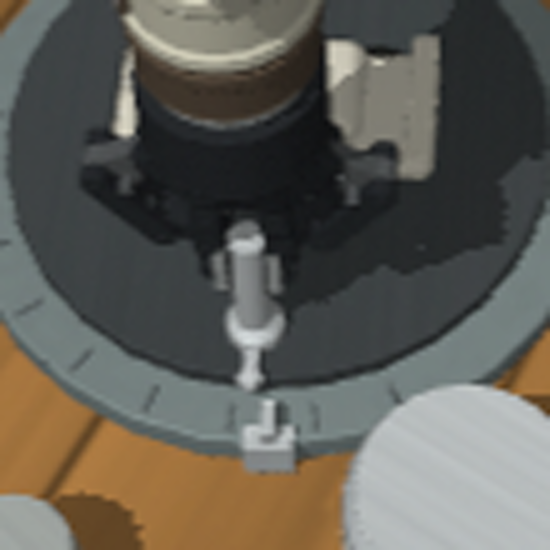

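View pics/top5.png

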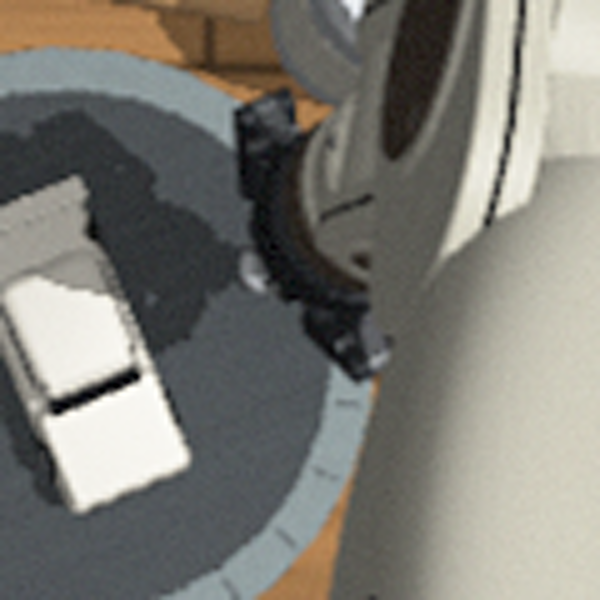

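Run:
```python
from h import *
def a(u,v,z,c):
    p=ray("scene",175+u/5,200+v/5,z); e=p[:2]-c; return p.round(4),np.hypot(*e).round(4),np.degrees(np.arctan2(e[1],e[0])).round(2)
for c in((.586,-.0275),(.5885,-.0289)):
    c=np.array(c)
    print("post axis base",a(256,325,.040,c),"neck",a(250,360,.034,c),"tip",a(249,386,.034,c))
    print("fin inner",a(267,402,.036,c),"fin mid",a(268,416,.036,c))
```

```text
post axis base (array([ 0.6307, -0.1253,  0.04  ]), np.float64(0.1075), np.float64(-65.44)) neck (array([ 0.6351, -0.139 ,  0.034 ]), np.float64(0.1219), np.float64(-66.24)) tip (array([ 0.6409, -0.1502,  0.034 ]), np.float64(0.1344), np.float64(-65.88))
fin inner (array([ 0.6523, -0.154 ,  0.036 ]), np.float64(0.1428), np.float64(-62.33)) fin mid (array([ 0.656 , -0.1595,  0.036 ]), np.float64(0.1494), np.float64(-62.08))
post axis base (array([ 0.6307, -0.1253,  0.04  ]), np.float64(0.1052), np.float64(-66.36)) neck (array([ 0.6351, -0.139 ,  0.034 ]), np.float64(0.1196), np.float64(-67.07)) tip (array([ 0.6409, -0.1502,  0.034 ]), np.float64(0.1322), np.float64(-66.62))
fin inner (array([ 0.6523, -0.154 ,  0.036 ]), np.float64(0.1404), np.float64(-62.97)) fin mid (array([ 0.656 , -0.1595,  0.036 ]), np.float64(0.147), np.float64(-62.69))
```

```bash
python3 -m inch '[[[0.8,-0.3,0,0,-1.8],[0.8,-0.65,0,0,-3.7],[0.8,-0.65,0,0,-3.7],[0.8,-0.65,0,0,-3.7],[0.8,-0.65,0,0,-3.7]]]'
python3 - <<'E'
from h import *
import cv2
arc([.586,-.0275],[1,2]);st()
im,_=optics.camera("scene"); cv2.imwrite("pics/s6.png",cv2.resize(im[250:310,190:265,::-1],None,fx=10,fy=10,interpolation=cv2.INTER_CUBIC))
E
```

```text
clock: 15.45
eef_pos: [0.6312, -0.1178, 0.0927]
tool_rot: [-0.243, 0.97, 0.004, -0.002]
ft_force: [-0.7, 4.2, 3.2]
grip_width: 0.0145
rel [ 0.04520405 -0.09034113  0.        ] 0.10101942888696214 -63.417963206185995
1 [-0.18 -0.   -0.  ]
2 [-0.35 -0.   -0.  ]
tau [-2.550e+00 -5.098e+01  2.340e+01 -4.800e-01 -7.700e-01  2.000e-02] j [-0.19  0.62  0.18  1.14  0.01 -2.25] F [-0.7  4.2  3.2] T [0.492 0.09  0.023] w 0.0145
```

View pics/s6.png

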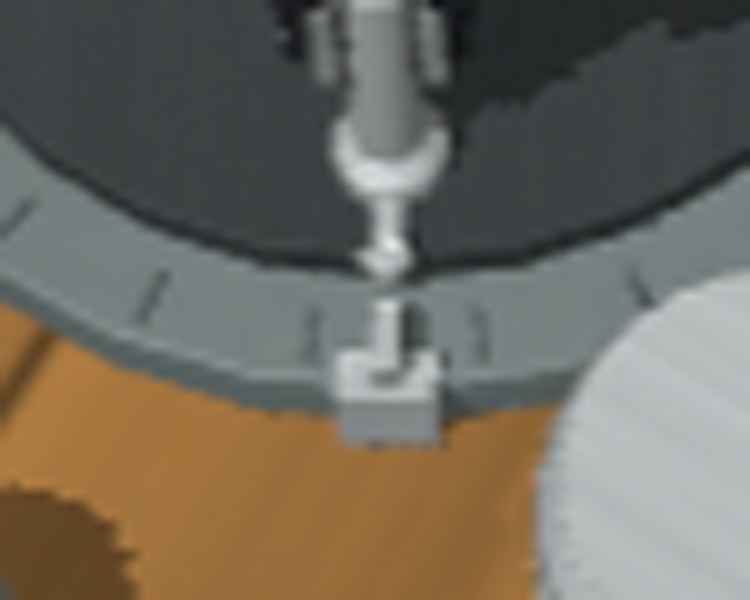

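The pointer (385,265) is in line with the fin (388,305). I'll let go and rise.

```bash
python3 -m inch '[[[2.5,0,0,0,0],[3.2,0,0,0,0],[3.2,0,0,0,0],[3.2,0,0,-1.5,0],[3.2,0,0,-5,0]]]';python3 -m inch '[[[3.5,0,0,-5,0],[3.5,0,0,-8,0],[3.5,0,0,-8,0],[3.5,0,0,-8,0],[3.5,0,0,-8,0]]]'
python3 - <<'E'
from h import *
import cv2
go([.6045,.0835,.18],165.6)
im,_=optics.camera("scene"); cv2.imwrite("pics/s7.png",cv2.resize(im[250:310,190:265,::-1],None,fx=10,fy=10,interpolation=cv2.INTER_CUBIC))
E
```

```text
clock: 16.12
eef_pos: [0.6302, -0.1181, 0.1421]
tool_rot: [-0.243, 0.97, 0.005, -0.004]
ft_force: [1.2, 0.4, 0.2]
grip_width: 0.032
clock: 16.75
eef_pos: [0.6301, -0.1186, 0.2205]
tool_rot: [-0.243, 0.97, 0.005, -0.005]
ft_force: [0.1, -0.4, -0.2]
grip_width: 0.035
t 16.75 eef [ 0.6301 -0.1186  0.2205] xang -151.9 SHIFT [-7.28 18.98  4.24] roll 42.5
tau [-1.000e-02 -5.248e+01  2.591e+01  9.000e-02  2.000e-02 -0.000e+00] j [-0.19  0.55  0.4   1.44  0.01 -2.25] F [ 0.1 -0.4 -0.2] T [-0.01   0.039  0.024] w 0.035
```

View pics/s7.png

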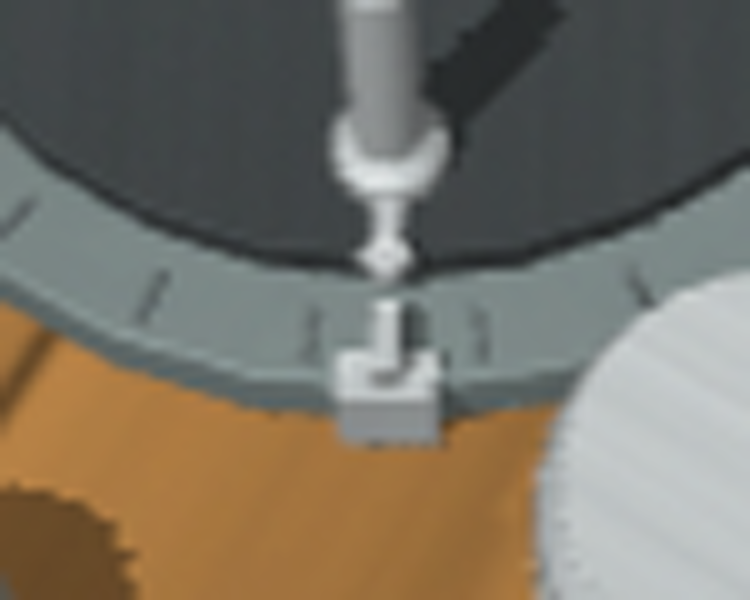

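```bash
python3 -m inch '[[[3.5,-2,5,0,9],[3.5,-4,10,0,18],[3.5,-6,15,0,27],[3.5,-7.3,19,2,36],[3.5,-7.3,19,4,42.5]]]';python3 -c "
from h import *
go([.604,.0838,.16],165.6)"
```

```text
clock: 17.42
eef_pos: [0.6036, 0.0872, 0.1812]
tool_rot: [0.125, 0.992, 0.003, -0.007]
ft_force: [0.5, -0.1, -0.4]
grip_width: 0.0349
t 17.43 eef [0.6036 0.0872 0.1812] xang 165.7 SHIFT [-0.16 -0.33  2.11] roll 0.1
tau [  1.94 -50.01  25.69   0.65   0.29  -0.59] j [ 0.14  0.5   0.22  1.3   0.01 -1.18] F [ 0.5 -0.1 -0.4] T [-0.034 -0.019  0.019] w 0.0349
```

```bash
python3 -m inch '[[[3.5,-0.1,-0.3,1,0],[3.5,-0.1,-0.3,3,0],[3.5,-0.1,-0.3,5,0],[3.5,-0.1,-0.3,6,0],[3.5,-0.1,-0.3,6,0]]]';python3 -c "
from h import *
go([.604,.0838,.1208],165.6)"
```

```text
clock: 18.05
eef_pos: [0.6025, 0.084, 0.1203]
tool_rot: [0.125, 0.992, 0.003, -0.008]
ft_force: [0.1, -0.4, -1.0]
grip_width: 0.0348
t 18.05 eef [0.6025 0.084  0.1203] xang 165.7 SHIFT [-0.15  0.02 -0.05] roll 0.1
tau [-0.000e+00 -4.888e+01  2.332e+01 -1.000e-02  3.000e-02 -1.000e-02] j [ 0.13  0.54  0.12  1.16  0.01 -1.19] F [ 0.1 -0.4 -1. ] T [-0.004 -0.02  -0.055] w 0.0348
```

```bash
python3 -m inch '[[[2,-0.1,0,0,0],[0.6,-0.1,0,0,0],[0.6,-0.1,0,0,0],[0.6,-0.1,0,0,0],[0.6,-0.1,0,0,0]]]';python3 -c "
from h import *
go([.604,.0838,.1208],165.6)"
```

```text
clock: 18.68
eef_pos: [0.6037, 0.0836, 0.1214]
tool_rot: [0.125, 0.992, 0.003, -0.008]
ft_force: [-3.2, -0.1, 5.3]
grip_width: 0.0126
t 18.68 eef [0.6037 0.0836 0.1214] xang 165.7 SHIFT [-0.02  0.02  0.06] roll 0.1
tau [ 1.600e-01 -4.612e+01  2.322e+01 -8.900e-01  2.200e-01 -4.000e-02] j [ 0.13  0.54  0.12  1.17  0.01 -1.19] F [-3.2 -0.1  5.3] T [-0.243  0.298 -0.017] w 0.0126
```

```bash
cat > m.py <<'E'
from h import *
o=get_obs(); M=Ro.from_quat(o["tool_rot"]).as_matrix(); a=np.degrees(np.arctan2(M[1,0],M[0,0]))
print(round(o["clock"],2),"ang %.1f"%a,"Tz %.3f"%o["ft_torque"][2],"tau6 %.3f"%o["tau"][5],"F",np.round(o["ft_force"],1),o["eef_pos"].round(4),"w %.4f"%o["grip_width"])
E
python3 -m inch '[[[0.6,0,0,0,1.6],[0.6,0,0,0,3.2],[0.6,0,0,0,4.8],[0.6,0,0,0,6.4],[0.6,0,0,0,8]]]'>/dev/null; python3 m.py
python3 -m inch '[[[0.6,0,0,0,1.6],[0.6,0,0,0,3.2],[0.6,0,0,0,4.8],[0.6,0,0,0,6.4],[0.6,0,0,0,8]]]'>/dev/null; python3 m.py
python3 -m inch '[[[0.6,0,0,0,1.6],[0.6,0,0,0,3.2],[0.6,0,0,0,4.8],[0.6,0,0,0,6.4],[0.6,0,0,0,8]]]'>/dev/null; python3 m.py
python3 -m inch '[[[0.6,0,0,0,1.6],[0.6,0,0,0,3.2],[0.6,0,0,0,4.8],[0.6,0,0,0,6.4],[0.6,0,0,0,8]]]'>/dev/null; python3 m.py
```

```text
19.3 ang 157.6 Tz 0.310 tau6 0.170 F [-1.9 -0.6  3.4] [0.6039 0.0836 0.1214] w 0.0128
19.93 ang 149.4 Tz 0.350 tau6 0.172 F [-1.5 -0.9  1.5] [0.604  0.0836 0.1214] w 0.0129
20.55 ang 141.3 Tz 0.384 tau6 0.174 F [-1.1 -1.   0.6] [0.6041 0.0835 0.1214] w 0.0126
21.18 ang 133.2 Tz 0.388 tau6 0.175 F [ 0.1 -2.4  2.2] [0.6042 0.0834 0.1214] w 0.0126
```

```bash
python3 -m inch '[[[0.6,0,0,0,1.6],[0.6,0,0,0,3.2],[0.6,0,0,0,4.8],[0.6,0,0,0,6.4],[0.6,0,0,0,8]]]'>/dev/null; python3 m.py
python3 -m inch '[[[0.6,0,0,0,1.6],[0.6,0,0,0,3.2],[0.6,0,0,0,4.8],[0.6,0,0,0,6.4],[0.6,0,0,0,8]]]'>/dev/null; python3 m.py
python3 -m inch '[[[0.6,0,0,0,1.6],[0.6,0,0,0,3.2],[0.6,0,0,0,4.8],[0.6,0,0,0,6.4],[0.6,0,0,0,8]]]'>/dev/null; python3 m.py
```

```text
21.8 ang 125.1 Tz 0.349 tau6 0.176 F [-0.5 -2.8  0.7] [0.6043 0.0832 0.1214] w 0.0124
22.43 ang 117.0 Tz 0.402 tau6 0.189 F [-0.9 -2.1  1.3] [0.6044 0.0832 0.1214] w 0.0120
23.05 ang 108.9 Tz 0.389 tau6 0.218 F [ 0.2 -4.1  0.8] [0.6045 0.083  0.1214] w 0.0129
```

```bash
python3 -m inch '[[[0.6,0,0,0,1.6],[0.6,0,0,0,3.2],[0.6,0,0,0,4.8],[0.6,0,0,0,6.4],[0.6,0,0,0,8]]]'>/dev/null; python3 m.py
python3 -m inch '[[[0.6,0,0,0,1],[0.6,0,0,0,2],[0.6,0,0,0,3],[0.6,0,0,0,4],[0.6,0,0,0,5]]]'>/dev/null; python3 m.py
```

```text
23.68 ang 100.8 Tz 0.404 tau6 0.248 F [-0.4 -4.1  1.3] [0.6044 0.0829 0.1214] w 0.0127
24.3 ang 95.7 Tz 0.496 tau6 0.339 F [-0.2 -4.6  1.4] [0.6044 0.0828 0.1214] w 0.0126
```

```bash
python3 -m inch '[[[0.6,0,0,0,1],[0.6,0,0,0,2],[0.6,0,0,0,3],[0.6,0,0,0,4],[0.6,0,0,0,5]]]'>/dev/null; python3 m.py
```

```text
24.93 ang 90.6 Tz 0.451 tau6 0.362 F [ 0.7 -4.1  0.9] [0.6044 0.0827 0.1214] w 0.0122
```

Everything points to first touch near 118–120°, so the knob is now about 0.5 rad past it (about 40 N). I'll let go and check.

```bash
python3 -m inch '[[[2,0,0,0,0],[3.5,0,0,0,0],[3.5,0,0,0,0],[3.5,0,0,-2,0],[3.5,0,0,-6,0]]]'; python3 -m inch '[[[3.5,0,0,-5,0],[3.5,-3,-4,-8,0],[3.5,-4,-8,-8,0],[3.5,-6,-12,-8,0],[3.5,-8,-18,-8,0]]]'; python3 m.py
python3 - <<'E'
from h import *
import cv2
for n in("top","scene"):
    im,d=optics.camera(n); cv2.imwrite(f"pics/{n}8.png",im[:,:,::-1]); C=cloud(n,d)
    if n=="scene": cv2.imwrite("pics/s8z.png",cv2.resize(im[250:310,190:265,::-1],None,fx=10,fy=10,interpolation=cv2.INTER_CUBIC))
    q=(np.hypot(C[...,0]-.604,C[...,1]-.082)<.045)&(C[...,2]>.122)&(C[...,2]<.135)
    P=C[q][:,:2]
    if len(P)>20:
        w,V=np.linalg.eigh(np.cov(P.T)); print(n,q.sum(),np.degrees(np.arctan2(V[1,1],V[0,1])),P.mean(0))
E
```

```text
clock: 25.55
eef_pos: [0.6036, 0.0826, 0.1798]
tool_rot: [0.703, 0.711, -0.004, -0.009]
ft_force: [0.6, -0.2, -0.5]
grip_width: 0.0354
clock: 26.18
eef_pos: [0.426, 0.0001, 0.2626]
tool_rot: [0.703, 0.711, -0.004, -0.008]
ft_force: [-0.3, -0.7, 0.1]
grip_width: 0.0349
26.18 ang 90.7 Tz 0.071 tau6 0.286 F [-0.3 -0.7  0.1] [4.260e-01 1.000e-04 2.626e-01] w 0.0349
top 159 -179.27271906110235 [0.60338556 0.08259339]
scene 134 -178.78232627076838 [0.60660573 0.08109905]
```

View pics/top8.png

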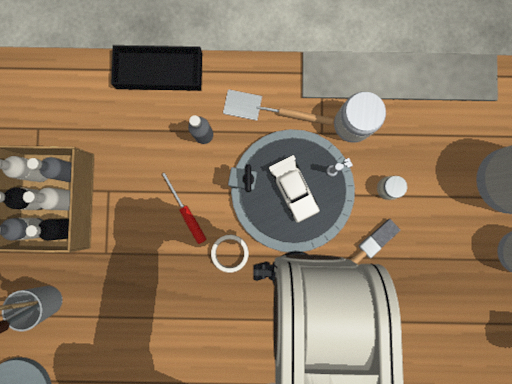

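View pics/s8z.png

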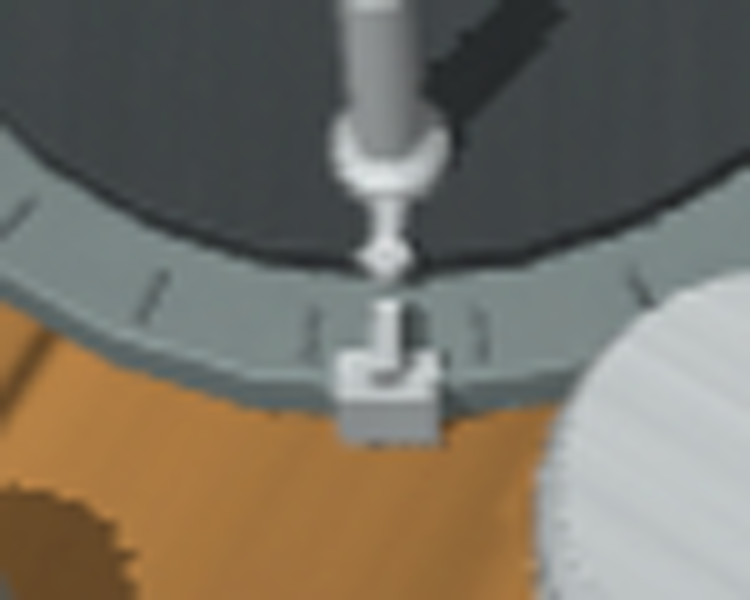

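```bash
python3 -m inch '[[[3.5,0,0,0,0],[3.5,0,0,0,0],[3.5,0,0,0,0],[3.5,0,0,0,0],[3.5,0,0,0,0]]]'; python3 -c "
from workcell import ticket
print(ticket.job_done())"
```

```text
clock: 26.9
eef_pos: [0.4197, -0.0004, 0.2613]
tool_rot: [0.704, 0.71, -0.007, -0.012]
ft_force: [0.5, -0.8, 0.2]
grip_width: 0.035
the job is handed in; nothing more can be done
None
```

I loosened the knob by 85°, swung the turntable about 71° by its post until the pointer met the clip, and did the knob up snug. I then let go, moved clear and handed in at about 27 s. No verdict came back.

- **Alignment:** after release, the last scene picture shows the pointer in line with the fin of the clip, within about 1 mm. Tightening did not move it.
- **Clamping:** I estimate about 40 N, which is not a direct reading.
  - **Position:** the joint torque puts first touch at about 117–121° of tool angle, and the knob was left at about 90.6°, so it is roughly 0.5 rad past touch. The pictures put the bar 10.4–10.9° short of where it started, which fits.
  - **Disagreements:** the wrist torque readings were noisy (0.496, then 0.451 N m against 0.36 free). The joint torque slope (0.21 rather than 0.26 N m per rad) did not quite match the stated feel. Taking either at face value still gives 30–55 N.
- **Bystanders:** by eye, they are where they were in the last top picture, although the arm hid the end of the paint brush handle. I did not measure them.
- **Mended on the way:** my first grip on the knob landed on its round hub, with the jaws stopping at 23.5 mm. I let go and regripped higher on the bar before turning anything.

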